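# Draw the guarded bolt of the tool locker with the hooked rod

### The job

Unbolt the tool locker: take the hooked rod from its rest, reach under the bar guard and over the bolt's upright tab, draw the bolt back with the hook as far as it goes, and keep it pulled against its stop at a steady 12 N or so for a full second. Never load the bolt with more than 18 N nor touch it with the arm or fingers. Then lay the rod back in both notches of its rest, hook down as it was, and let go, leaving the bolt drawn and the other things on the bench undisturbed.

Things in the scene. Friction and masses are not known exactly. Their poses are not given: they have to be found in the camera images.
- locker: Wooden tool locker, fixed. Origin on the bench below the shut bolt's tab, within 10 mm in x; x runs from the bay's open mouth (robot side) inwards. mm: base 18 thick (x -85..170, y +-100); bay cheeks, inner faces y +-82, x -85..60; over it a guard of 5 mm steel bars, underside z 130, top z 138; behind it a chest x 60..170, 90 high, with gouges on top up to z 112. Bench is z 0.
- bolt: Steel bolt, slides along the locker's x at y 0. Its tab: upright plate 44 wide (y), 5 thick, 40 tall, side lips turned back 9 mm to +x, 38 mm apart. Origin: mid top edge of the tab's rear (+x) face, 72 mm above the bench; locker's axes. Starts at locker x +10 to -22 mm; drawn (-x) it meets a rigid unseen stop somewhere from x -35 to -55 mm. Slides stiffly (4 N), stays put. Bar under it: top z 32.
- rod: Hooked rod, about 0.2 kg: square wooden handle 22 x 22 mm (own x -85..45 mm), then a steel shaft 8 mm thick along +x to x 195, there turned down (-z) as a hook 8 mm thick ending 30 mm below the axis. Origin: on the axis at the grip point, near the centre of mass. Starts level in its rest, hook down, origin 60 mm above the bench.
- hook_tip (a point): End of the rod's hook: in the rod's frame x 195, y 0, z -30 mm.
- rest: Wooden rest, fixed: base 240 x 50 x 12 mm, two notched uprights 16 mm thick. Origin on the bench under the rod's grip point, x towards the hook. Rear upright (x -72): notch for the handle 29 mm wide, floor z 49, walls to z 64. Front one (x 100): notch for the shaft 20 mm wide, floor z 56, walls to z 70. Rod in place: origin at (0, 0, 60) mm here, within 6 mm along x, same axes.
- mallet: Round wooden carver's mallet standing on its head, 80 mm across, 210 mm tall; bystander. Origin at the centre of its underside.
- tin: Empty metal tin, 72 mm across, 100 mm tall; bystander. Origin at the centre of its underside.
- blank: Rough wooden carving blank 120 x 60 x 80 mm; bystander. Origin at the centre of its underside.
Things that resemble listed ones, but are neither listed nor needed, are in the scene too. Of the things shaped like the rest, the wooden one is meant.

How it is judged:
On the way, in this order (a step that is already met when the one before it is completed fails the run):
1. the rod is lifted clear of its rest (z of rod in the frame of rest above 0.085 m), for 0.1 s.
2. the bolt, drawn back, stands still against its stop while the hook keeps pulling it with more than 9 N for 0.6 s (x of bolt in the frame of locker below -0.032 m and linear speed of bolt below 0.004 m/s and contact force between rod and bolt above 9 N), for 0.6 s.
At the end, for the whole second after the job is handed in: The bolt is still drawn (tab more than 32 mm back from the locker's origin); the rod lies still in both notches of its rest, hook down and pointing the way it did (origin within 30 mm along the rest, 8 mm across and 4 mm in height of its seat, hook end 22 to 38 mm above the bench), and is released (x of bolt in the frame of locker below -0.032 m and z of rod in the frame of rest between 0.056 and 0.064 m and y of rod in the frame of rest between -0.008 and 0.008 m and x of rod in the frame of rest between -0.03 and 0.03 m and z of hook_tip in the frame of rest between 0.022 and 0.038 m and x of hook_tip in the frame of rest above 0.1 m and linear speed of rod below 0.02 m/s); the robot touches nothing.
It fails at once if the hook loads the bolt with more than 18 N (contact force between rod and bolt above 18 N).
It fails at once if the arm or fingers touch the bolt (contact force between any of the fingers, the arm and bolt above 0.5 N).
It fails at once if a bystander is moved by more than 30 mm (distance of any of mallet, tin, blank from where it was at the start of the episode above 0.03 m).
It also fails if it takes over 67 s, if anything falls off the work surface, if the arm or the gripper's body presses on something with over 40 N, if the wrist force passes 120 N, or if a joint passes its speed limit or range.

### The arm

A 7-joint arm with a two-finger parallel gripper is mounted at the origin on the work surface. World frame = base frame: x ahead of the robot, y to its left, z up, the work surface at z = 0. Lengths are in m, angles in rad, forces in N, time in s.
With the tool pointing down it reaches from about 0.4 to 0.85 m from the base axis. Payload 10.4 kg.
Tool frame: the origin (TCP) lies midway between the tips of the shut fingers; the grasp point (between the pads) lies 19 mm behind it; z points along the fingers, y is the line along which they close (so a half turn about z gives the same grasp; the last joint's range is limited). The gripper opens to 85 mm and grips with 20 to 120 N. Pads are 22 mm wide; open, the fingers measure 114 mm over their backs; the gripper's body (76 mm by 85 mm) begins 54 mm behind the grasp point. The pads swing forward as they close: fully open they stand 13 mm farther back than shut.
Start: joints at [1.326, 0.332, -0.065, 1.46, 0.022, 1.35, -0.088], TCP at [0.138, -0.61, 0.231] pointing down, gripper open.
Joint ranges: [-2.6, 2.6], [-0.5, 2.12], [-1.47, 1.34], [0.16, 2.42], [-1.27, 4.41], [0.06, 2.06], [-2.6, 2.6]. Speed limits (rad/s): [2.22, 2.22, 2.79, 2.79, 3.14, 3.14, 3.14].

### API

Orientations are given as a unit quaternion [x, y, z, w].
In Python, from plant import get_obs, read_camera, hand_in gives the robot as it stands.
- The arm moves only by the shell command python3 -m pendant 'ROWS' [FORCE]. ROWS is JSON, a list of rows, each an object of numbers: "jaw": the closure, from -1 (fully open) to 1 (shut); "tx", "ty", "tz": the shift along the tool's x, y, z in m; "yaw": the turn about the tool's z in rad. In form: [{"jaw": .., "tx": .., "ty": .., "tz": .., "yaw": ..}, ...]. A call has 1 to 20 rows; each row is the pose to reach, as a shift and turn from the pose commanded when the call began, along the tool's axes at that moment; what a row does not reach only later rows make up. A row lasts 1/12 s, in which the tool goes at most 41.7 mm and 7.16 degrees, less where a joint would pass 70% of its speed; a pose out of reach is approached as far as the arm can. A call with a gripper value outside its range is refused whole. The fingers move at their own pace and stop on an object; FORCE is the grip in N (left out, the last holds). Time passes only in rows, so rows that repeat a pose let the fingers close. It gives the time, the measured TCP pose, the force, the opening and the grip force at its end, in the units of the state.
- get_obs(): the state, without advancing time (a new reading comes with each control period).
- read_camera(name): name is "side" or "top" or "wrist"; returns a dict with "color" (420x560x3 uint8, blue, green, red), "z_map" (420x560 float32, m along the optical axis (not along the pixel's ray), 0 where there is no reading), "fx", "fy", "cx", "cy" (pixels), "k1" (the pictures are not rectified: a ray, as slopes to the right and down, at radius r is drawn at 1 + k1 r^2 times it, then the intrinsics apply), "rvec" (rotation vector, rad) and "tvec" (3), from world to camera coordinates, as OpenCV has them. Camera axes: x right, y down, z forward; pixel columns grow to the right and rows downward; lengths in m; the calibration is good to about 2 mm. A picture is of the moment at which its call begins.
- hand_in(): hands the job in; it is judged then, once.
The state is a dict: "t": time; "joint_positions": joint angles; "joint_vel": joint speeds; "tau": joint torques, N m; "position": TCP position; "ee_rot": TCP orientation; "contact_force": force on the tool from outside, world axes, zero at the start; "moment": the same for the moment, N m; "opening": finger opening in m; "gripper_force": force on a finger pad.
Only numpy, scipy, OpenCV 4.12 (cv2) and the standard library are available. Lean on these libraries where they do the work, as an engineer would, in place of code of your own. Each camera call takes 0.05 s, during which the arm holds its last target. There are 200 camera calls.

## Working session

There is one attempt and no reset: what is moved stays moved. The work goes in short steps, Python scripts to look and compute and a shell command to move; the robot and the scene stay as the last step left them, time stands still between calls to the robot, and variables do not carry over. Pictures are saved under pics/ and viewed, at most 10 in all, crops included, and the job is handed in when it is done.

```bash
ls; mkdir -p pics; cat > h.py <<'E'
import numpy as np, cv2
from plant import get_obs, read_camera, hand_in
from scipy.spatial.transform import Rotation as R
def cloud(c):
    h,w=c["z_map"].shape
    u,v=np.meshgrid(np.arange(w),np.arange(h))
    K=np.array([[c["fx"],0,c["cx"]],[0,c["fy"],c["cy"]],[0,0,1.]])
    p=cv2.undistortPoints(np.stack([u,v],-1).reshape(-1,1,2).astype(float),K,np.array([c["k1"],0,0,0.])).reshape(h,w,2)
    z=c["z_map"].astype(float)
    P=np.dstack([p*z[...,None],z])
    Rm=cv2.Rodrigues(np.array(c["rvec"],float))[0]
    W=(P-np.array(c["tvec"],float).ravel())@Rm
    W[z<=0]=np.nan
    return W
E
python3 - <<'E'
from h import *
o=get_obs()
print({k:np.round(v,3) for k,v in o.items()})
for n in ["side","top","wrist"]:
    c=read_camera(n); np.savez(f"pics/{n}0.npz",**c); cv2.imwrite(f"pics/{n}0.png",c["color"])
    print(n,[c[k] for k in("fx","fy","cx","cy","k1","rvec","tvec")])
a=[cv2.imread(f"pics/{n}0.png") for n in("side","top")]
E
```

```text
pics
{'t': np.float64(0.0), 'joint_positions': array([ 1.326,  0.333, -0.065,  1.461,  0.022,  1.35 , -0.089]), 'joint_vel': array([ 0.001, -0.001,  0.   ,  0.   ,  0.001,  0.001,  0.001]), 'tau': array([-0.0000e+00, -6.2544e+01,  4.9000e-02, -3.9160e+01,  1.6000e-02,
        1.0000e-02, -0.0000e+00]), 'position': array([ 0.137, -0.609,  0.231]), 'ee_rot': array([ 0.994,  0.111, -0.   , -0.001]), 'contact_force': array([-0.488,  0.21 , -0.595]), 'moment': array([-0.023,  0.011,  0.002]), 'gripper_force': np.float64(0.0), 'opening': np.float64(0.085)}
side [429.01703651618567, 429.01703651618567, 275.81637733765905, 216.74713245248992, -0.06434054068242057, array([ 0.89113183, -2.31585871,  1.24140963]), array([0.34539161, 0.25000015, 1.18187034])]
top [518.628964363409, 518.628964363409, 277.6943505053158, 209.3035306767159, 0.06470007309881062, array([ 2.15660518, -2.18773736,  0.08610003]), array([-0.03934715,  0.51222797,  1.63549182])]
wrist [360.0147881092944, 360.0147881092944, 274.39862449264496, 206.22809577843168, 0.019159181816989373, array([-2.2876257 ,  1.82880663,  0.24156753]), array([-0.62388766, -0.03472271,  0.37784355])]
```

View pics/top0.png

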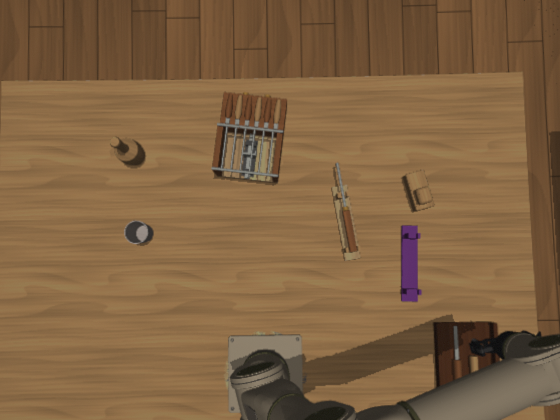

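View pics/side0.png

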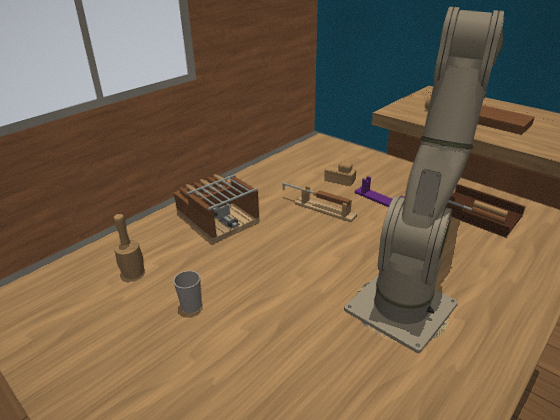

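The top view shows the locker at about (250,140), with its mouth facing down. The wooden rest and rod are at (345,215), with the hook end at (338,165).

Things that could be mistaken for the targets:
- **Rest:** the wooden one at (345,215) or the purple one at (410,262). I choose the wooden one.
- **Rod:** the one in the wooden rest at (345,215) or the tool in the dark tray at (460,350). I choose the one in the rest.
- **Bolt tab:** the steel part at about (248,155) between the pale slats.

Next I'll check this in a close crop.

```bash
python3 - <<'E'
from h import *
c=dict(np.load("pics/top0.npz")); W=cloud(c)
im=c["color"]
a=cv2.resize(im[85:195,205:305],None,fx=4.8,fy=4.8,interpolation=cv2.INTER_CUBIC)
b=cv2.resize(im[155:270,320:375],None,fx=4.5,fy=4.5,interpolation=cv2.INTER_CUBIC)
H=max(a.shape[0],b.shape[0]); 
o=np.zeros((H,a.shape[1]+b.shape[1],3),np.uint8);o[:a.shape[0],:a.shape[1]]=a;o[:b.shape[0],a.shape[1]:]=b
cv2.imwrite("pics/crop1.png",o); print(o.shape)
def reg(m,name):
    p=W[m]; 
    if len(p)<4: print(name,len(p));return
    q=p[:,:2]; r=cv2.minAreaRect(q.astype(np.float32)*1000); print(name,len(p),np.round(r[0],1),np.round(r[1],1),round(r[2],1),"z",np.round(np.median(p[:,2]),4))
u,v=np.meshgrid(np.arange(560),np.arange(420)); z=W[...,2]
rr=(u>320)&(u<375)&(v>150)&(v<270)
reg(rr&(z>0.06)&(z<0.09),"handle+shaft")
reg(rr&(z>0.067)&(z<0.09),"handle")
reg(rr&(z>0.008)&(z<0.02),"restbase")
l=(u>200)&(u<300)&(v>80)&(v<195)
reg(l&(z>0.012)&(z<0.025),"lbase")
reg(l&(z>0.012),"lall")
reg(l&(z>0.12),"guard")
reg(l&(z>0.06)&(z<0.078),"tab")
reg(l&(z>0.08)&(z<0.096),"chest")
for v0 in range(145,172,2): print(v0,np.round(z[v0,238:262]*1000).astype(int))
E
```

```text
(528, 728, 3)
handle+shaft 491 [ 512.2 -253. ] [279.8  45.2] 9.9 z 0.0688
handle 314 [ 512.6 -257.2] [278.8  41.9] 7.9 z 0.0711
restbase 683 [ 510.6 -269.8] [171.  376.7] 88.2 z 0.0118
lbase 1418 [758.   28.7] [348.7 300.7] 3.3 z 0.0184
lall 5536 [758.   28.7] [348.7 300.7] 3.3 z 0.0915
guard 1290 [700.8  40.4] [200.2 183.7] 82.5 z 0.134
tab 145 [745.  32.] [195.  271.4] 82.4 z 0.0701
chest 1105 [739.   35.3] [200.2 258.7] 82.6 z 0.0898
145 [ 23  19  18  14 139 137  24  20  31  38  31  29  39  29 138  34  38  36
  22  24  18  16  18 139]
147 [ 26  22  17  15 134 137  22  20  24  25  34  30  38  32 136  23  20  23
  27  26  17  18  16 141]
149 [ 17  20  26  20 135 135  21  20  19  19  34  31  30 130 133  20  24  21
  13  10  19  16  13 138]
151 [ 17  20  13  30 138  60  21  20  25  19  35  28  31 134 137  27  18  71
  24  20  11  16 135 130]
153 [ 18  26  18 132 133  70  74  70  70  72  75  72  76 138  33  22  26  66
  49  19  18  22 139 133]
155 [ 18  16  20 134 138  46  55  57  47  50  54  61  62 137  63  76  70  71
  33  13  21  24 135 132]
157 [ 17  20  25 136 142  12  23  23  21 
[... 557 characters left out ...]
17 137 139  22  16]
169 [ 20 135 140  18  41  40  38  42  45  39  38 135  43  33  18  21  22  23
  19  15 140 132  17  17]
171 [                 139                  138                  137
                  140                  137                  142
                  137 -9223372036854775808                  138
                  139                  136                  136
                   38                   38                   41
                   19                   20                   16
                   27                   11                  134
                  130                   25                   21]<stdin>:24: RuntimeWarning: invalid value encountered in cast
```

View pics/crop1.png

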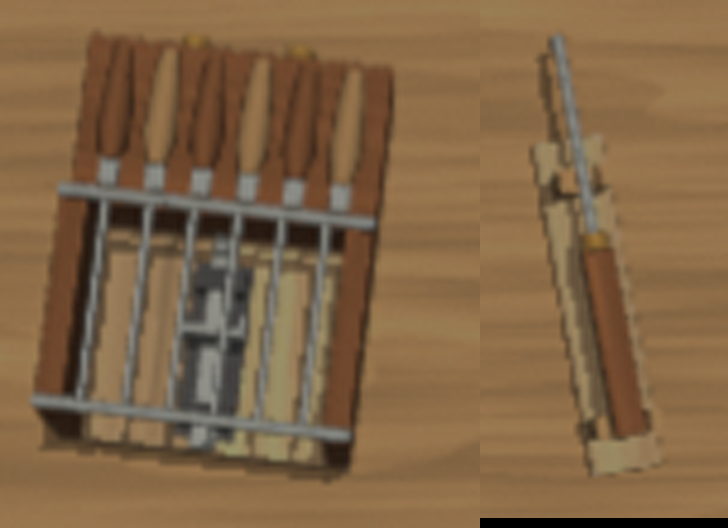

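```bash
cat >> h.py <<'E'
def onplane(c,uv,z):
    uv=np.atleast_2d(uv).astype(float)
    K=np.array([[c["fx"],0,c["cx"]],[0,c["fy"],c["cy"]],[0,0,1.]])
    p=cv2.undistortPoints(uv.reshape(-1,1,2),K,np.array([c["k1"],0,0,0.])).reshape(-1,2)
    Rm=cv2.Rodrigues(np.array(c["rvec"],float))[0]
    C=-Rm.T@np.array(c["tvec"],float).ravel()
    d=np.c_[p,np.ones(len(p))]@Rm
    return C+d*((z-C[2])/d[:,2])[:,None]
def proj(c,P):
    K=np.array([[c["fx"],0,c["cx"]],[0,c["fy"],c["cy"]],[0,0,1.]])
    return cv2.projectPoints(np.atleast_2d(P).astype(float),np.array(c["rvec"],float),np.array(c["tvec"],float),K,np.array([c["k1"],0,0,0.]))[0].reshape(-1,2)
E
python3 - <<'E'
from h import *
c=dict(np.load("pics/top0.npz")); W=cloud(c)
im=c["color"]; hsv=cv2.cvtColor(im,cv2.COLOR_BGR2HSV)
# crop px: crop b x=480+ (u-320)*4.5 ; v=155+y/4.5
f=lambda x,y:(320+(x-480)/4.5-.4,155+y/4.5-.4)
for n,pt,z in [("hook end",(556,36),.064),("shaft base",(593,228),.064),("handle front",(597,250),.071),("handle rear",(627,436),.071)]:
    print(n,np.round(onplane(c,f(*pt),z),4))
g=lambda x,y:(205+x/4.8-.4,85+y/4.8-.4)
P={}
for n,pt,z in [("rodend fl",(33,400),.134),("fr",(350,436),.134),("bl",(60,189),.134),("br",(375,224),.134),("cheek/base front l",(42,449),.018),("base fr r",(330,475),.018),("chest back l",(93,35),.09),("chest back r",(392,68),.09),("tab l",(184,328),.072),("tab r",(243,333),.072)]:
    P[n]=onplane(c,g(*pt),z)[0]; print(n,np.round(P[n],4))
# depth tab points
u,v=np.meshgrid(np.arange(560),np.arange(420))
m=(u>238)&(u<262)&(v>=148)&(v<=158)&(W[...,2]>.062)&(W[...,2]<.08)
print(np.median(W[m],0),W[m].min(0),W[m].max(0))
# rod line
m=(u>325)&(u<370)&(v>155)&(v<262)
h,s,V=[hsv[...,i].astype(int) for i in range(3)]
b,gg,r=[im[...,i].astype(int) for i in range(3)]
for v0 in range(164,240,6):
    print(v0,[tuple(x) for x in im[v0,334:356:2]]) if v0 in(170,230) else 0
mh=m&(r-gg>45)&(W[...,2]>.05)
print(mh.sum()); q=onplane(c,np.c_[u[mh],v[mh]],.068)[:,:2].astype(np.float32)
l=cv2.fitLine(q,cv2.DIST_HUBER,0,.01,.01).ravel();print("handle",l,np.degrees(np.arctan2(l[1],l[0])))
E
```

```text
hook end [[ 0.6521 -0.2333  0.064 ]]
shaft base [[ 0.5175 -0.2557  0.064 ]]
handle front [[ 0.5016 -0.2572  0.071 ]]
handle rear [[ 0.3739 -0.2743  0.071 ]]
rodend fl [0.6293 0.1494 0.134 ]
fr [ 0.6037 -0.0485  0.134 ]
bl [0.7631 0.1318 0.134 ]
br [ 0.7378 -0.0661  0.134 ]
cheek/base front l [0.6158 0.1592 0.018 ]
base fr r [ 0.5954 -0.0338  0.018 ]
chest back l [0.8756 0.1152 0.09  ]
chest back r [ 0.8508 -0.0787  0.09  ]
tab l [0.6859 0.0592 0.072 ]
tab r [0.682  0.0208 0.072 ]
[0.68300913 0.04022133 0.07092052] [0.67807394 0.02140939 0.06225053] [0.6916671  0.05970873 0.07609521]
170 [(np.uint8(48), np.uint8(73), np.uint8(94)), (np.uint8(73), np.uint8(110), np.uint8(142)), (np.uint8(123), np.uint8(130), np.uint8(129)), (np.uint8(78), np.uint8(108), np.uint8(137)), (np.uint8(73), np.uint8(110), np.uint8(143)), (np.uint8(74), np.uint8(111), np.uint8(144)), (np.uint8(74), np.uint8(111), np.uint8(144)), (np.uint8(73), np.uint8(111), np.uint8(145)), (np.uint8(73), np.uint8(112), np.uint8(146)), (np.uint8(74), np.uint8(114), np.uint8(148)), (np.uint8(74), np.uint8(113), np.uint8(148))]
230 [(np.uint8(74), np.uint8(112), np.uint8(146)), (np.uint8(73), np.uint8(113), np.uint8(147)), (np.uint8(60), np.uint8(91), np.uint8(119)), (np.uint8(85), np.uint8(118), np.uint8(139)), (np.uint8(73), np.uint8(102), np.uint8(122)), (np.uint8(61), np.uint8(84), np.uint8(103)), (np.uint8(39), np.uint8(60), np.uint8(91)), (np.uint8(48), np.uint8(78), np.uint8(120)), (np.uint8(44), np.uint8(71), np.uint8(110)), (np.uint8(43), np.uint8(68), np.uint8(104)), (np.uint8(83), np.uint8(115), np.uint8(140))]
4
handle [ 0.992455    0.12260919  0.47668618 -0.25659493] 7.0427103
```

```bash
python3 -m pendant '[{"jaw":-1,"tx":0.02,"ty":-0.014,"tz":0,"yaw":0.02},{"jaw":-1,"tx":0.05,"ty":-0.035,"tz":0,"yaw":0.04},{"jaw":-1,"tx":0.08,"ty":-0.055,"tz":0,"yaw":0.076},{"jaw":-1,"tx":0.11,"ty":-0.076,"tz":0,"yaw":0.076},{"jaw":-1,"tx":0.14,"ty":-0.097,"tz":0,"yaw":0.076},{"jaw":-1,"tx":0.17,"ty":-0.117,"tz":0,"yaw":0.076},{"jaw":-1,"tx":0.2,"ty":-0.138,"tz":0,"yaw":0.076},{"jaw":-1,"tx":0.23,"ty":-0.159,"tz":0,"yaw":0.076},{"jaw":-1,"tx":0.26,"ty":-0.179,"tz":0,"yaw":0.076},{"jaw":-1,"tx":0.29,"ty":-0.2,"tz":0,"yaw":0.076},{"jaw":-1,"tx":0.32,"ty":-0.221,"tz":0,"yaw":0.076},{"jaw":-1,"tx":0.345,"ty":-0.238,"tz":0,"yaw":0.076},{"jaw":-1,"tx":0.365,"ty":-0.252,"tz":0,"yaw":0.076},{"jaw":-1,"tx":0.38,"ty":-0.262,"tz":0,"yaw":0.076},{"jaw":-1,"tx":0.388,"ty":-0.268,"tz":0,"yaw":0.076},{"jaw":-1,"tx":0.388,"ty":-0.268,"tz":0,"yaw":0.076},{"jaw":-1,"tx":0.388,"ty":-0.268,"tz":0,"yaw":0.076},{"jaw":-1,"tx":0.388,"ty":-0.268,"tz":0,"yaw":0.076}]' 100
python3 - <<'E'
from h import *
o=get_obs(); print(o["t"],np.round(o["position"],4),np.round(R.from_quat(o["ee_rot"]).as_matrix(),4).tolist(),np.round(o["contact_force"],2))
c=read_camera("wrist");np.savez("pics/w1.npz",**c);cv2.imwrite("pics/w1.png",c["color"])
E
```

```text
t: 1.65
position: [0.456, -0.2643, 0.2312]
ee_rot: [0.997, 0.072, -0.0, 0.0]
contact_force: [-0.3, -1.3, 0.3]
opening: 0.0853
gripper_force: 0.0
1.65 [ 0.456  -0.2643  0.2312] [[0.9897, 0.1433, -0.0006], [0.1433, -0.9897, -0.0004], [-0.0007, 0.0003, -1.0]] [-0.3  -1.29  0.32]
```

View pics/w1.png

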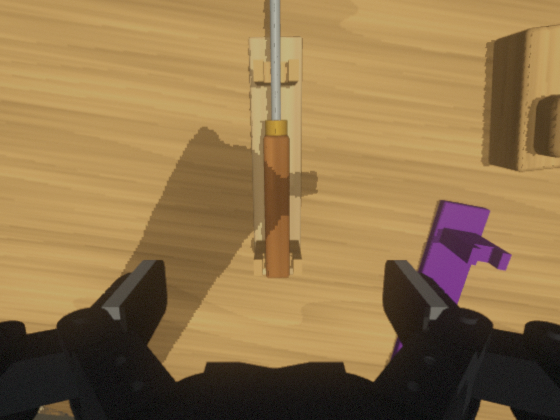

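The wrist view shows the rod lying straight up the image, with the handle at columns 264–289, its rear at row 277 and its front at about row 121. The wooden rest is beneath it and the purple one is off to the right.

```bash
python3 - <<'E'
from h import *
c=dict(np.load("pics/w1.npz"))
a=onplane(c,[[276.5,150],[277.5,270],[277,277],[276.5,121],[276,135]],.071)
b=onplane(c,[[275.5,5],[276,115]],.064)
print(np.round(a,4));print(np.round(b,4))
for p,q in[(a[0],a[1]),(b[0],b[1]),(b[0],a[1])]: d=p-q;print(np.degrees(np.arctan2(d[1],d[0])))
d=b[0]-a[1];d[2]=0;d/=np.linalg.norm(d)
og=a[2]+.085*d; of=a[3]-.045*d; print(og,of)
o=get_obs(); M=R.from_quat(o["ee_rot"]).as_matrix(); T=o["position"]
for g in(og,of): print("tool shift",M.T@(g-T))
# hook end from top
E
```

```text
[[ 0.4875 -0.2612  0.071 ]
 [ 0.3799 -0.2779  0.071 ]
 [ 0.3729 -0.2784  0.071 ]
 [ 0.5108 -0.2578  0.071 ]
 [ 0.4996 -0.259   0.071 ]]
[[ 0.5963 -0.2445  0.064 ]
 [ 0.5153 -0.2568  0.064 ]]
8.807604562007308
8.580377813131344
8.759178451954725
[ 0.45690816 -0.26550412  0.071     ] [ 0.46631299 -0.26465339  0.071     ]
tool shift [0.00082051 0.00115438 0.16023244]
tool shift [0.01025037 0.00165682 0.16022765]
```

```bash
python3 -m pendant '[{"jaw":-1,"tx":0.001,"ty":0.001,"tz":0.02,"yaw":-0.009},{"jaw":-1,"tx":0.001,"ty":0.001,"tz":0.05,"yaw":-0.009},{"jaw":-1,"tx":0.001,"ty":0.001,"tz":0.08,"yaw":-0.009},{"jaw":-1,"tx":0.001,"ty":0.001,"tz":0.11,"yaw":-0.009},{"jaw":-1,"tx":0.001,"ty":0.001,"tz":0.14,"yaw":-0.009},{"jaw":-1,"tx":0.001,"ty":0.001,"tz":0.165,"yaw":-0.009},{"jaw":-1,"tx":0.001,"ty":0.001,"tz":0.182,"yaw":-0.009},{"jaw":-1,"tx":0.001,"ty":0.001,"tz":0.191,"yaw":-0.009},{"jaw":-1,"tx":0.001,"ty":0.001,"tz":0.191,"yaw":-0.009},{"jaw":-1,"tx":0.001,"ty":0.001,"tz":0.191,"yaw":-0.009}]' 100
python3 -m pendant '[{"jaw":0,"tx":0,"ty":0,"tz":0,"yaw":0},{"jaw":0.3,"tx":0,"ty":0,"tz":0,"yaw":0},{"jaw":0.5,"tx":0,"ty":0,"tz":0,"yaw":0},{"jaw":0.7,"tx":0,"ty":0,"tz":0,"yaw":0},{"jaw":1,"tx":0,"ty":0,"tz":0,"yaw":0},{"jaw":1,"tx":0,"ty":0,"tz":0,"yaw":0},{"jaw":1,"tx":0,"ty":0,"tz":0,"yaw":0},{"jaw":1,"tx":0,"ty":0,"tz":0,"yaw":0},{"jaw":1,"tx":0,"ty":0,"tz":0,"yaw":0},{"jaw":1,"tx":0,"ty":0,"tz":0,"yaw":0},{"jaw":1,"tx":0,"ty":0,"tz":0,"yaw":0},{"jaw":1,"tx":0,"ty":0,"tz":0,"yaw":0}]' 100
```

```text
t: 2.53
position: [0.4581, -0.2645, 0.0408]
ee_rot: [0.997, 0.077, 0.0, 0.0]
contact_force: [0.5, -0.8, 0.4]
opening: 0.0853
gripper_force: 0.0
t: 3.53
position: [0.4585, -0.264, 0.041]
ee_rot: [0.997, 0.077, 0.0, 0.0]
contact_force: [-2.1, 0.6, 5.7]
opening: 0.0208
gripper_force: 97.7
```

```bash
python3 -m pendant '[{"jaw":1,"tx":0,"ty":0,"tz":-0.004,"yaw":0},{"jaw":1,"tx":0,"ty":0,"tz":-0.012,"yaw":0},{"jaw":1,"tx":0,"ty":0,"tz":-0.025,"yaw":0},{"jaw":1,"tx":0,"ty":0,"tz":-0.045,"yaw":0},{"jaw":1,"tx":0,"ty":0,"tz":-0.07,"yaw":0},{"jaw":1,"tx":0,"ty":0,"tz":-0.095,"yaw":0},{"jaw":1,"tx":0,"ty":0,"tz":-0.12,"yaw":0},{"jaw":1,"tx":0,"ty":0,"tz":-0.14,"yaw":0},{"jaw":1,"tx":0,"ty":0,"tz":-0.15,"yaw":0},{"jaw":1,"tx":0,"ty":0,"tz":-0.15,"yaw":0},{"jaw":1,"tx":0,"ty":0,"tz":-0.15,"yaw":0},{"jaw":1,"tx":0,"ty":0,"tz":-0.15,"yaw":0}]' 100
python3 -m pendant '[{"jaw":1,"tx":0,"ty":-0.01,"tz":0,"yaw":0.01},{"jaw":1,"tx":0,"ty":-0.03,"tz":0,"yaw":0.03},{"jaw":1,"tx":-0.001,"ty":-0.055,"tz":0,"yaw":0.05},{"jaw":1,"tx":-0.001,"ty":-0.085,"tz":0,"yaw":0.075},{"jaw":1,"tx":-0.002,"ty":-0.115,"tz":0,"yaw":0.1},{"jaw":1,"tx":-0.002,"ty":-0.145,"tz":0,"yaw":0.125},{"jaw":1,"tx":-0.003,"ty":-0.175,"tz":0,"yaw":0.15},{"jaw":1,"tx":-0.003,"ty":-0.205,"tz":0,"yaw":0.175},{"jaw":1,"tx":-0.004,"ty":-0.235,"tz":0,"yaw":0.2},{"jaw":1,"tx":-0.004,"ty":-0.265,"tz":0,"yaw":0.22},{"jaw":1,"tx":-0.005,"ty":-0.295,"tz":0,"yaw":0.24},{"jaw":1,"tx":-0.005,"ty":-0.32,"tz":0,"yaw":0.26},{"jaw":1,"tx":-0.005,"ty":-0.338,"tz":0,"yaw":0.275},{"jaw":1,"tx":-0.005,"ty":-0.347,"tz":0,"yaw":0.283},{"jaw":1,"tx":-0.005,"ty":-0.347,"tz":0,"yaw":0.283},{"jaw":1,"tx":-0.005,"ty":-0.347,"tz":0,"yaw":0.283},{"jaw":1,"tx":-0.005,"ty":-0.347,"tz":0,"yaw":0.283},{"jaw":1,"tx":-0.005,"ty":-0.347,"tz":0,"yaw":0.283}]' 100
python3 - <<'E'
from h import *
o=get_obs(); print(o["t"],np.round(o["position"],4),np.round(R.from_quat(o["ee_rot"]).as_matrix(),4).tolist(),np.round(o["contact_force"],2),np.round(o["joint_positions"],2))
for n in("wrist","top"):
    c=read_camera(n);np.savez(f"pics/{n}2.npz",**c);cv2.imwrite(f"pics/{n}2.png",c["color"])
E
```

```text
t: 4.53
position: [0.4574, -0.2634, 0.1888]
ee_rot: [0.997, 0.077, -0.001, -0.001]
contact_force: [0.3, 0.0, -3.2]
opening: 0.0203
gripper_force: 97.8
t: 6.03
position: [0.3996, 0.0775, 0.19]
ee_rot: [0.998, -0.065, -0.0, 0.0]
contact_force: [0.6, -0.9, -1.6]
opening: 0.0207
gripper_force: 97.9
6.0333 [0.3996 0.0775 0.19  ] [[0.9916, -0.1291, -0.0006], [-0.1291, -0.9916, -0.0001], [-0.0006, 0.0002, -1.0]] [ 0.56 -0.86 -1.63] [ 0.51 -0.11 -0.75  2.01 -0.08  1.21 -1.91]
```

View pics/wrist2.png

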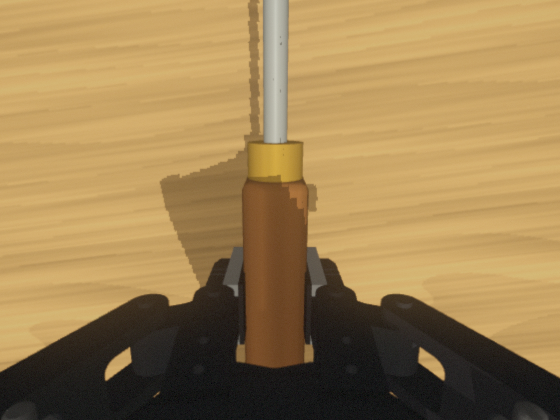

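The wrist view shows the rod held straight (columns 263–288) and nothing of the locker. I'll overlay the model on the side and top views to check the rod's pitch and the locker fit.

```bash
cat >> h.py <<'E'
YL=np.radians(-7.4); LO=np.array([.6946,.0401,0]); LM=R.from_euler("z",YL).as_matrix()
def L(p): return LO+np.atleast_2d(p)@LM.T/1000
def rodw(p,o):
    M=R.from_quat(o["ee_rot"]).as_matrix(); x=M[:,0]; z=-M[:,2]; y=np.cross(z,x)
    G=o["position"]+M[:,2]*-.019
    return G+np.atleast_2d(p)@np.stack([x,y,z])/1000
def overlay(c,o,tabx):
    im=cv2.resize(c["color"],None,fx=4,fy=4,interpolation=cv2.INTER_CUBIC)
    def pl(P,col):
        q=(proj(c,P)*4+1.5).round().astype(int); cv2.polylines(im,[q.reshape(-1,1,2)],False,col,1,cv2.LINE_AA)
    pl(L([[-85,-82,18],[-85,82,18]]),(0,255,0)); pl(L([[60,-100,90],[170,-100,90],[170,100,90],[60,100,90],[60,-100,90]]),(0,255,0))
    pl(L([[tabx,-22,72],[tabx,22,72]]),(0,0,255))
    pl(L([[-85,0,32],[60,0,32]]),(255,255,0))
    pl(rodw([[-85,0,0],[195,0,0],[195,0,-30]],o),(255,0,255))
    return im
E
python3 - <<'E'
from h import *
o=get_obs()
c=dict(np.load("pics/top2.npz")); im=overlay(c,o,-10)
t=im[4*85:4*220,4*205:4*305]
c=read_camera("side");np.savez("pics/side2.npz",**c); s=overlay(c,o,-10)
s=s[4*130:4*265,4*170:4*270]
cv2.imwrite("pics/ov2.png",np.hstack([t,s]));print(t.shape,s.shape)
E
```

```text
(540, 400, 3) (540, 400, 3)
```

View pics/ov2.png

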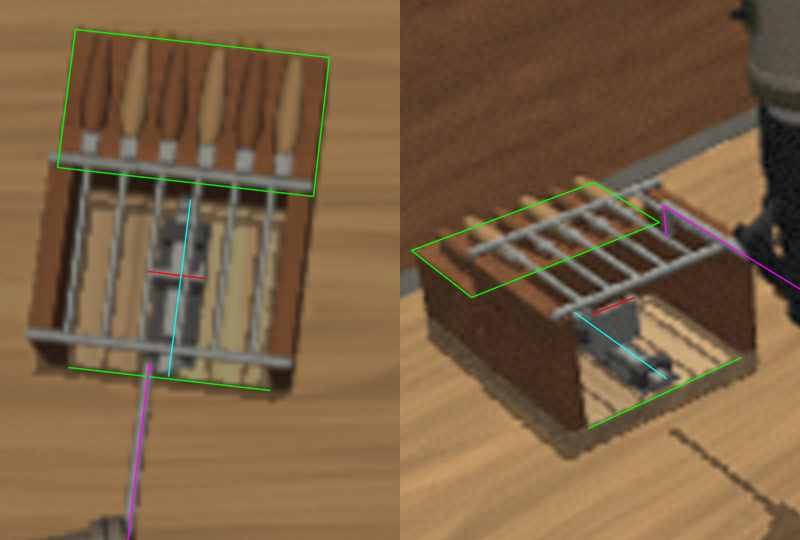

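In the top panel the outline matches the locker and the tab (about (178,280)). The rod also lies on its line up to the hook at (150,362). In the side panel I can't make out the rod, so I'll measure its height numerically.

```bash
python3 - <<'E'
from h import *
o=get_obs()
for n in("top","side"):
    c=dict(np.load(f"pics/{n}2.npz")); W=cloud(c); 
    Q=W.reshape(-1,3); M=R.from_quat(o["ee_rot"]).as_matrix(); G=o["position"]-M[:,2]*.019
    d=(Q-G)@M; d[:,1:]*=-1
    d*=1000
    for a,b in[(60,90),(90,120),(120,150),(150,185),(185,205)]:
        m=(d[:,0]>a)&(d[:,0]<b)&(abs(d[:,1])<15)&(abs(d[:,2])<40)
        print(n,a,b,m.sum(),np.round(np.median(d[m],0),1) if m.any() else "", np.round(d[m].max(0),1) if m.any() else "", np.round(d[m].min(0),1) if m.any() else "")
# locker check, from both cams in locker frame
for n in("top","side"):
    W=cloud(dict(np.load(f"pics/{n}0.npz"))).reshape(-1,3); l=(W-LO)@LM*1000
    t=(l[:,2]>60)&(l[:,2]<80)&(abs(l[:,1])<24)&(l[:,0]>-60)&(l[:,0]<30)
    print(n,"tab",t.sum(),np.round(np.percentile(l[t],[5,25,50,75,95],axis=0),1).tolist())
    t=(l[:,2]>42)&(l[:,2]<60)&(abs(l[:,1])<24)&(l[:,0]>-60)&(l[:,0]<30)
    print(n,"tabface",t.sum(),np.round(np.percentile(l[t],[5,25,50,75,95],axis=0),1).tolist())
    g=(l[:,2]>126)&(l[:,2]<145)&(abs(l[:,1])<110)&(abs(l[:,0])<120)
    print("guard",g.sum(),np.round(np.percentile(l[g],[1,10,50,90,99],axis=0),1).tolist())
    ch=(l[:,2]>30)&(l[:,2]<120)&(abs(l[:,1])>84)&(abs(l[:,1])<115)&(l[:,0]<20)&(l[:,0]>-110)
    print("cheek",ch.sum(),np.round(np.percentile(l[ch],[1,50,99],axis=0),1).tolist())
E
```

```text
top 60 90 14 [84.3 -0.4  3.8] [89.9  3.4  8.7] [75.6 -2.6 -1.9]
top 90 120 29 [106.8   0.9   2.7] [118.8   4.5   8.2] [92.3 -2.7 -2.1]
top 120 150 28 [134.5   0.8   2.2] [147.4   4.9   9.9] [121.   -2.8  -1.7]
top 150 185 36 [165.9   0.5   1.6] [184.    4.7   9.5] [150.3  -3.1  -3. ]
top 185 205 14 [190.8   0.5   0.6] [196.4   4.6   7.6] [185.3  -2.6 -20.8]
side 60 90 5 [83.3  4.   0.4] [88.3  5.9  5.2] [75.8  1.8 -0. ]
side 90 120 18 [106.2   2.4   4. ] [118.6   4.8   6.3] [91.4 -2.  -3.1]
side 120 150 17 [135.1   2.7   4.1] [148.5   6.    6.8] [120.7  -2.   -3. ]
side 150 185 18 [166.4   3.1   4.5] [180.7   5.8   8.1] [153.   -0.8  -2. ]
side 185 205 23 [190.7   2.1 -11.5] [197.2   6.    7.3] [185.3  -3.7 -23.8]
top tab 30 [[-14.0, -19.5, 62.5], [-12.8, -14.3, 67.8], [-11.3, -1.2, 70.9], [-9.9, 8.3, 72.4], [-4.8, 17.9, 75.4]]
top tabface 18 [[-56.1, -21.1, 42.9], [-14.0, -12.3, 47.3], [-12.9, 3.8, 50.5], [-12.0, 11.5, 54.4], [-0.0, 19.7, 58.1]]
guard 1210 [[-83.4, -98.0, 126.3], [-78.9, -90.1, 128.8], [-14.0, 4.2, 134.4], [53.0, 92.1, 140.1], [58.2, 100.0, 144.1]]
cheek 68 [[-85.0, -98.9, 30.9], [-83.5, -92.1, 74.4], [18.5, 98.7, 118.8]]
side tab 52 [[-17.7, -18.6, 61.3], [-15.4, -11.3, 65.2], [-13.5, 2.7, 69.7], [-10.6, 15.1, 73.1], [-4.5, 21.9, 75.0]]
side tabface 54 [[-16.4, -19.0, 43.1], [-14.6, -8.8, 46.8], [-12.7, 3.0, 49.9], [-11.2, 15.5, 54.9], [-2.7, 21.1, 58.8]]
guard 683 [[-87.3, -98.7, 126.8], [-82.6, -88.6, 130.1], [-17.9, 13.1, 135.8], [52.6, 94.6, 139.7], [56.7, 100.6, 141.9]]
cheek 529 [[-88.6, -97.2, 31.1], [-59.3, 99.2, 76.0], [17.7, 103.1, 118.9]]
```

```bash
python3 -m pendant '[{"jaw":1,"tx":0,"ty":0,"tz":0.01,"yaw":0},{"jaw":1,"tx":0,"ty":0,"tz":0.03,"yaw":0},{"jaw":1,"tx":0,"ty":0,"tz":0.05,"yaw":0},{"jaw":1,"tx":0,"ty":-0.001,"tz":0.07,"yaw":0},{"jaw":1,"tx":0,"ty":-0.001,"tz":0.088,"yaw":0},{"jaw":1,"tx":0,"ty":-0.001,"tz":0.097,"yaw":0},{"jaw":1,"tx":0,"ty":-0.001,"tz":0.097,"yaw":0},{"jaw":1,"tx":0,"ty":-0.001,"tz":0.097,"yaw":0},{"jaw":1,"tx":0,"ty":-0.001,"tz":0.097,"yaw":0}]' 100
python3 - <<'E'
from h import *
o=get_obs();P=rodw([[0,0,0],[195,0,-30]],o);print(np.round(o["contact_force"],2),np.round(o["moment"],2),np.round((P-LO)@LM*1000,1))
E
python3 -m pendant '[{"jaw":1,"tx":0.005,"ty":0,"tz":0,"yaw":0},{"jaw":1,"tx":0.013,"ty":0,"tz":0,"yaw":0},{"jaw":1,"tx":0.023,"ty":0,"tz":0,"yaw":0},{"jaw":1,"tx":0.033,"ty":0,"tz":0,"yaw":0},{"jaw":1,"tx":0.043,"ty":0,"tz":0,"yaw":0},{"jaw":1,"tx":0.053,"ty":0,"tz":0,"yaw":0},{"jaw":1,"tx":0.063,"ty":0,"tz":0,"yaw":0},{"jaw":1,"tx":0.073,"ty":0,"tz":0,"yaw":0},{"jaw":1,"tx":0.083,"ty":0,"tz":0,"yaw":0},{"jaw":1,"tx":0.093,"ty":0,"tz":0,"yaw":0},{"jaw":1,"tx":0.103,"ty":0,"tz":0,"yaw":0},{"jaw":1,"tx":0.11,"ty":0,"tz":0,"yaw":0},{"jaw":1,"tx":0.112,"ty":0,"tz":0,"yaw":0},{"jaw":1,"tx":0.112,"ty":0,"tz":0,"yaw":0},{"jaw":1,"tx":0.112,"ty":0,"tz":0,"yaw":0},{"jaw":1,"tx":0.112,"ty":0,"tz":0,"yaw":0}]' 100
python3 - <<'E'
from h import *
o=get_obs();P=rodw([[0,0,0],[195,0,-30]],o);print(np.round(o["contact_force"],2),np.round(o["moment"],2),np.round((P-LO)@LM*1000,1))
f=[]
for n,(a,b,cc,d) in {"top":(110,190,215,295),"side":(165,245,185,265)}.items():
    c=read_camera(n);np.savez(f"pics/{n}3.npz",**c)
    im=c["color"][a:b,cc:d]; f.append(cv2.resize(im,None,fx=5,fy=5,interpolation=cv2.INTER_CUBIC))
cv2.imwrite("pics/v3.png",np.hstack(f))
E
```

```text
t: 6.93
position: [0.4005, 0.0794, 0.0941]
ee_rot: [0.998, -0.064, 0.001, -0.0]
contact_force: [-0.4, -0.2, -1.7]
opening: 0.0207
gripper_force: 97.9
[-0.4  -0.16 -1.7 ] [-0.01  0.01  0.02] [[-296.8    1.1  113.1]
 [-101.7    1.3   83.3]]
t: 8.27
position: [0.5105, 0.0651, 0.0933]
ee_rot: [0.998, -0.064, -0.0, 0.0]
contact_force: [-0.2, 0.0, -1.5]
opening: 0.0203
gripper_force: 97.9
[-0.2   0.05 -1.53] [ 0.    0.02 -0.02] [[-185.8    1.1  112.3]
 [   9.2    1.3   82.2]]
```

View pics/v3.png

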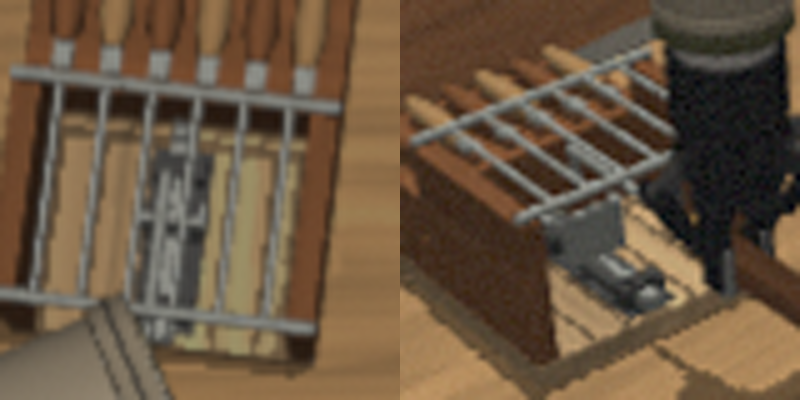

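The top panel shows the shaft running over the tab (about (172,215)) and under the bars. The side panel shows it inside the bay, level under the guard. No contact force yet, so I'll lower the hook.

```bash
python3 -m pendant '[{"jaw":1,"tx":0,"ty":0.001,"tz":0.003,"yaw":0},{"jaw":1,"tx":0,"ty":0.001,"tz":0.008,"yaw":0},{"jaw":1,"tx":0,"ty":0.001,"tz":0.013,"yaw":0},{"jaw":1,"tx":0,"ty":0.001,"tz":0.018,"yaw":0},{"jaw":1,"tx":0,"ty":0.001,"tz":0.023,"yaw":0},{"jaw":1,"tx":0,"ty":0.001,"tz":0.028,"yaw":0},{"jaw":1,"tx":0,"ty":0.001,"tz":0.03,"yaw":0},{"jaw":1,"tx":0,"ty":0.001,"tz":0.03,"yaw":0},{"jaw":1,"tx":0,"ty":0.001,"tz":0.03,"yaw":0}]' 100
python3 - <<'E'
from h import *
o=get_obs();P=rodw([[0,0,0],[195,0,-30]],o);print(np.round(o["contact_force"],2),np.round(o["moment"],2),np.round((P-LO)@LM*1000,1))
E
python3 -m pendant '[{"jaw":1,"tx":-0.001,"ty":0,"tz":0,"yaw":0},{"jaw":1,"tx":-0.002,"ty":0,"tz":0,"yaw":0},{"jaw":1,"tx":-0.003,"ty":0,"tz":0,"yaw":0},{"jaw":1,"tx":-0.004,"ty":0,"tz":0,"yaw":0},{"jaw":1,"tx":-0.005,"ty":0,"tz":0,"yaw":0},{"jaw":1,"tx":-0.006,"ty":0,"tz":0,"yaw":0},{"jaw":1,"tx":-0.007,"ty":0,"tz":0,"yaw":0},{"jaw":1,"tx":-0.008,"ty":0,"tz":0,"yaw":0},{"jaw":1,"tx":-0.009,"ty":0,"tz":0,"yaw":0},{"jaw":1,"tx":-0.01,"ty":0,"tz":0,"yaw":0},{"jaw":1,"tx":-0.011,"ty":0,"tz":0,"yaw":0},{"jaw":1,"tx":-0.012,"ty":0,"tz":0,"yaw":0},{"jaw":1,"tx":-0.012,"ty":0,"tz":0,"yaw":0}]' 100
python3 - <<'E'
from h import *
o=get_obs();P=rodw([[0,0,0],[195,0,-30]],o);print(np.round(o["contact_force"]@LM,2),np.round(o["moment"],2),np.round((P-LO)@LM*1000,1))
E
```

```text
t: 9.12
position: [0.5108, 0.0641, 0.0632]
ee_rot: [0.998, -0.064, -0.0, -0.0]
contact_force: [-0.3, 0.7, -2.3]
opening: 0.0203
gripper_force: 97.9
[-0.27  0.72 -2.26] [-0.01  0.05  0.04] [[-1.853e+02  1.000e-01  8.220e+01]
 [ 9.700e+00  3.000e-01  5.220e+01]]
t: 10.2
position: [0.499, 0.0655, 0.0634]
ee_rot: [0.998, -0.064, 0.0, 0.0]
contact_force: [0.0, 0.5, -1.8]
opening: 0.0203
gripper_force: 97.9
[-0.01  0.47 -1.82] [ 0.01 -0.06 -0.05] [[-197.3    0.    82.4]
 [  -2.3    0.2   52.5]]
```

```bash
cat > st.py <<'E'
from h import *
o=get_obs();P=rodw([[0,0,0],[195,0,-30]],o);print(round(o["t"],2),"F(locker)",np.round(o["contact_force"]@LM,2),"M",np.round(o["moment"],2),"hook",np.round((P-LO)@LM*1000,1)[1])
E
python3 -m pendant '[{"jaw":1,"tx":-0.0005,"ty":0,"tz":0,"yaw":0},{"jaw":1,"tx":-0.001,"ty":0,"tz":0,"yaw":0},{"jaw":1,"tx":-0.0015,"ty":0,"tz":0,"yaw":0},{"jaw":1,"tx":-0.002,"ty":0,"tz":0,"yaw":0},{"jaw":1,"tx":-0.0025,"ty":0,"tz":0,"yaw":0},{"jaw":1,"tx":-0.003,"ty":0,"tz":0,"yaw":0},{"jaw":1,"tx":-0.0035,"ty":0,"tz":0,"yaw":0},{"jaw":1,"tx":-0.004,"ty":0,"tz":0,"yaw":0}]' 100 >/dev/null; python3 st.py
python3 -m pendant '[{"jaw":1,"tx":-0.0005,"ty":0,"tz":0,"yaw":0},{"jaw":1,"tx":-0.001,"ty":0,"tz":0,"yaw":0},{"jaw":1,"tx":-0.0015,"ty":0,"tz":0,"yaw":0},{"jaw":1,"tx":-0.002,"ty":0,"tz":0,"yaw":0},{"jaw":1,"tx":-0.0025,"ty":0,"tz":0,"yaw":0},{"jaw":1,"tx":-0.003,"ty":0,"tz":0,"yaw":0},{"jaw":1,"tx":-0.0035,"ty":0,"tz":0,"yaw":0},{"jaw":1,"tx":-0.004,"ty":0,"tz":0,"yaw":0}]' 100 >/dev/null; python3 st.py
```

```text
10.87 F(locker) [ 4.5  -0.93 -2.35] M [-0.14 -0.83  0.01] hook [-6.3  0.2 52.4]
11.53 F(locker) [ 3.76 -0.29 -2.34] M [-0.13 -0.87 -0.  ] hook [-10.4   0.2  52.3]
```

```bash
cat > chk.py <<'E'
import sys,runpy; runpy.run_path("st.py")
from h import *
sys.exit(int(abs((get_obs()["contact_force"]@LM)[0])>6.5))
E
python3 -m pendant '[{"jaw":1,"tx":-0.001,"ty":0,"tz":0,"yaw":0},{"jaw":1,"tx":-0.002,"ty":0,"tz":0,"yaw":0},{"jaw":1,"tx":-0.003,"ty":0,"tz":0,"yaw":0},{"jaw":1,"tx":-0.004,"ty":0,"tz":0,"yaw":0},{"jaw":1,"tx":-0.005,"ty":0,"tz":0,"yaw":0},{"jaw":1,"tx":-0.006,"ty":0,"tz":0,"yaw":0},{"jaw":1,"tx":-0.007,"ty":0,"tz":0,"yaw":0},{"jaw":1,"tx":-0.008,"ty":0,"tz":0,"yaw":0},{"jaw":1,"tx":-0.009,"ty":0,"tz":0,"yaw":0},{"jaw":1,"tx":-0.01,"ty":0,"tz":0,"yaw":0}]' 100 >/dev/null; python3 chk.py &&
python3 -m pendant '[{"jaw":1,"tx":-0.0003,"ty":0,"tz":0,"yaw":0},{"jaw":1,"tx":-0.0007,"ty":0,"tz":0,"yaw":0},{"jaw":1,"tx":-0.001,"ty":0,"tz":0,"yaw":0}]' 100 >/dev/null; python3 chk.py &&
python3 -m pendant '[{"jaw":1,"tx":-0.0003,"ty":0,"tz":0,"yaw":0},{"jaw":1,"tx":-0.0007,"ty":0,"tz":0,"yaw":0},{"jaw":1,"tx":-0.001,"ty":0,"tz":0,"yaw":0}]' 100 >/dev/null && python3 chk.py &&
python3 -m pendant '[{"jaw":1,"tx":-0.0003,"ty":0,"tz":0,"yaw":0},{"jaw":1,"tx":-0.0007,"ty":0,"tz":0,"yaw":0},{"jaw":1,"tx":-0.001,"ty":0,"tz":0,"yaw":0}]' 100 >/dev/null && python3 chk.py &&
python3 -m pendant '[{"jaw":1,"tx":-0.0003,"ty":0,"tz":0,"yaw":0},{"jaw":1,"tx":-0.0007,"ty":0,"tz":0,"yaw":0},{"jaw":1,"tx":-0.001,"ty":0,"tz":0,"yaw":0}]' 100 >/dev/null && python3 chk.py &&
python3 -m pendant '[{"jaw":1,"tx":-0.0003,"ty":0,"tz":0,"yaw":0},{"jaw":1,"tx":-0.0007,"ty":0,"tz":0,"yaw":0},{"jaw":1,"tx":-0.001,"ty":0,"tz":0,"yaw":0}]' 100 >/dev/null && python3 chk.py &&
python3 -m pendant '[{"jaw":1,"tx":-0.0003,"ty":0,"tz":0,"yaw":0},{"jaw":1,"tx":-0.0007,"ty":0,"tz":0,"yaw":0},{"jaw":1,"tx":-0.001,"ty":0,"tz":0,"yaw":0}]' 100 >/dev/null && python3 chk.py &&
python3 -m pendant '[{"jaw":1,"tx":-0.0003,"ty":0,"tz":0,"yaw":0},{"jaw":1,"tx":-0.0007,"ty":0,"tz":0,"yaw":0},{"jaw":1,"tx":-0.001,"ty":0,"tz":0,"yaw":0}]' 100 >/dev/null && python3 chk.py &&
python3 -m pendant '[{"jaw":1,"tx":-0.0003,"ty":0,"tz":0,"yaw":0},{"jaw":1,"tx":-0.0007,"ty":0,"tz":0,"yaw":0},{"jaw":1,"tx":-0.001,"ty":0,"tz":0,"yaw":0}]' 100 >/dev/null && python3 chk.py
```

```text
12.37 F(locker) [ 3.37  0.08 -1.39] M [-0.08 -0.85 -0.01] hook [-20.4   0.2  52.3]
12.62 F(locker) [ 3.76 -0.08 -2.25] M [-0.08 -0.87  0.11] hook [-21.4   0.2  52.3]
12.87 F(locker) [ 4.14  0.8  -1.56] M [-0.11 -0.86  0.05] hook [-22.4   0.2  52.3]
13.12 F(locker) [ 4.59  0.11 -2.03] M [-0.1  -0.85  0.03] hook [-23.3   0.2  52.3]
13.37 F(locker) [ 3.47  0.56 -2.63] M [-0.05 -0.87  0.02] hook [-24.3   0.2  52.3]
13.62 F(locker) [ 4.02  0.18 -1.81] M [-0.03 -0.87  0.07] hook [-25.4   0.2  52.3]
13.87 F(locker) [ 4.31  0.12 -2.26] M [-0.03 -0.82  0.05] hook [-26.4   0.2  52.3]
14.12 F(locker) [ 3.75  0.53 -2.53] M [-0.03 -0.91  0.05] hook [-27.4   0.2  52.3]
14.37 F(locker) [ 3.65  0.57 -2.14] M [-0.02 -0.84  0.08] hook [-28.4   0.2  52.3]
```

```bash

python3 -m pendant '[{"jaw":1,"tx":-0.0003,"ty":0,"tz":0,"yaw":0},{"jaw":1,"tx":-0.0006,"ty":0,"tz":0,"yaw":0}]' 100 >/dev/null && python3 chk.py &&
python3 -m pendant '[{"jaw":1,"tx":-0.0003,"ty":0,"tz":0,"yaw":0},{"jaw":1,"tx":-0.0006,"ty":0,"tz":0,"yaw":0}]' 100 >/dev/null && python3 chk.py &&
python3 -m pendant '[{"jaw":1,"tx":-0.0003,"ty":0,"tz":0,"yaw":0},{"jaw":1,"tx":-0.0006,"ty":0,"tz":0,"yaw":0}]' 100 >/dev/null && python3 chk.py &&
python3 -m pendant '[{"jaw":1,"tx":-0.0003,"ty":0,"tz":0,"yaw":0},{"jaw":1,"tx":-0.0006,"ty":0,"tz":0,"yaw":0}]' 100 >/dev/null && python3 chk.py &&
python3 -m pendant '[{"jaw":1,"tx":-0.0003,"ty":0,"tz":0,"yaw":0},{"jaw":1,"tx":-0.0006,"ty":0,"tz":0,"yaw":0}]' 100 >/dev/null && python3 chk.py &&
python3 -m pendant '[{"jaw":1,"tx":-0.0003,"ty":0,"tz":0,"yaw":0},{"jaw":1,"tx":-0.0006,"ty":0,"tz":0,"yaw":0}]' 100 >/dev/null && python3 chk.py &&
python3 -m pendant '[{"jaw":1,"tx":-0.0003,"ty":0,"tz":0,"yaw":0},{"jaw":1,"tx":-0.0006,"ty":0,"tz":0,"yaw":0}]' 100 >/dev/null && python3 chk.py &&
python3 -m pendant '[{"jaw":1,"tx":-0.0003,"ty":0,"tz":0,"yaw":0},{"jaw":1,"tx":-0.0006,"ty":0,"tz":0,"yaw":0}]' 100 >/dev/null && python3 chk.py &&
python3 -m pendant '[{"jaw":1,"tx":-0.0003,"ty":0,"tz":0,"yaw":0},{"jaw":1,"tx":-0.0006,"ty":0,"tz":0,"yaw":0}]' 100 >/dev/null && python3 chk.py &&
python3 -m pendant '[{"jaw":1,"tx":-0.0003,"ty":0,"tz":0,"yaw":0},{"jaw":1,"tx":-0.0006,"ty":0,"tz":0,"yaw":0}]' 100 >/dev/null && python3 chk.py &&
python3 -m pendant '[{"jaw":1,"tx":-0.0003,"ty":0,"tz":0,"yaw":0},{"jaw":1,"tx":-0.0006,"ty":0,"tz":0,"yaw":0}]' 100 >/dev/null && python3 chk.py &&
python3 -m pendant '[{"jaw":1,"tx":-0.0003,"ty":0,"tz":0,"yaw":0},{"jaw":1,"tx":-0.0006,"ty":0,"tz":0,"yaw":0}]' 100 >/dev/null && python3 chk.py &&
python3 -m pendant '[{"jaw":1,"tx":-0.0003,"ty":0,"tz":0,"yaw":0},{"jaw":1,"tx":-0.0006,"ty":0,"tz":0,"yaw":0}]' 100 >/dev/null && python3 chk.py &&
python3 -m pendant '[{"jaw":1,"tx":-0.0003,"ty":0,"tz":0,"yaw":0},{"jaw":1,"tx":-0.0006,"ty":0,"tz":0,"yaw":0}]' 100 >/dev/null && python3 chk.py &&
python3 -m pendant '[{"jaw":1,"tx":-0.0003,"ty":0,"tz":0,"yaw":0},{"jaw":1,"tx":-0.0006,"ty":0,"tz":0,"yaw":0}]' 100 >/dev/null && python3 chk.py &&
python3 -m pendant '[{"jaw":1,"tx":-0.0003,"ty":0,"tz":0,"yaw":0},{"jaw":1,"tx":-0.0006,"ty":0,"tz":0,"yaw":0}]' 100 >/dev/null && python3 chk.py
```

```text
14.53 F(locker) [ 4.04  0.93 -1.6 ] M [-0.07 -0.9   0.1 ] hook [-28.9   0.2  52.3]
14.7 F(locker) [ 3.35  1.37 -2.57] M [-0.01 -0.88  0.04] hook [-29.5   0.2  52.3]
14.87 F(locker) [ 4.26  0.62 -1.78] M [-0.02 -0.84  0.02] hook [-30.1   0.1  52.3]
15.03 F(locker) [ 3.99  0.93 -1.61] M [-0.   -0.9   0.04] hook [-30.7   0.2  52.3]
15.2 F(locker) [ 4.17  1.23 -1.82] M [ 0.04 -0.95  0.14] hook [-31.4   0.2  52.3]
15.37 F(locker) [ 3.58  0.18 -1.34] M [-0.03 -0.9   0.05] hook [-31.9   0.2  52.3]
15.53 F(locker) [ 3.99  0.42 -1.49] M [-0.02 -0.89  0.06] hook [-32.5   0.2  52.3]
15.7 F(locker) [ 4.84  0.75 -2.  ] M [-0.05 -0.84  0.04] hook [-33.2   0.2  52.3]
15.87 F(locker) [ 4.52 -0.02 -1.79] M [-0.03 -0.85  0.06] hook [-33.7   0.2  52.3]
16.03 F(locker) [ 4.05  0.22 -1.5 ] M [-0.   -0.91  0.08] hook [-34.4   0.2  52.3]
16.2 F(locker) [ 3.55  1.31 -1.23] M [ 0.   -0.87  0.1 ] hook [-35.    0.2  52.3]
16.37 F(locker) [ 4.58  0.23 -3.21] M [ 0.03 -0.85  0.1 ] hook [-35.6   0.2  52.3]
16.53 F(locker) [ 5.17  1.02 -1.51] M [-0.04 -0.91  0.09] hook [-36.2   0.2  52.3]
16.7 F(locker) [ 4.58  0.08 -1.6 ] M [-0.02 -0.87  0.07] hook [-36.7   0.2  52.3]
16.87 F(locker) [ 4.04  0.53 -2.24] M [-0.03 -0.89  0.1 ] hook [-37.4   0.2  52.3]
17.03 F(locker) [ 4.59 -0.08 -1.79] M [-0.04 -0.84  0.06] hook [-38.    0.2  52.3]
```

```bash

python3 -m pendant '[{"jaw":1,"tx":-0.0003,"ty":0,"tz":0,"yaw":0},{"jaw":1,"tx":-0.0006,"ty":0,"tz":0,"yaw":0}]' 100 >/dev/null && python3 chk.py &&
python3 -m pendant '[{"jaw":1,"tx":-0.0003,"ty":0,"tz":0,"yaw":0},{"jaw":1,"tx":-0.0006,"ty":0,"tz":0,"yaw":0}]' 100 >/dev/null && python3 chk.py &&
python3 -m pendant '[{"jaw":1,"tx":-0.0003,"ty":0,"tz":0,"yaw":0},{"jaw":1,"tx":-0.0006,"ty":0,"tz":0,"yaw":0}]' 100 >/dev/null && python3 chk.py &&
python3 -m pendant '[{"jaw":1,"tx":-0.0003,"ty":0,"tz":0,"yaw":0},{"jaw":1,"tx":-0.0006,"ty":0,"tz":0,"yaw":0}]' 100 >/dev/null && python3 chk.py &&
python3 -m pendant '[{"jaw":1,"tx":-0.0003,"ty":0,"tz":0,"yaw":0},{"jaw":1,"tx":-0.0006,"ty":0,"tz":0,"yaw":0}]' 100 >/dev/null && python3 chk.py &&
python3 -m pendant '[{"jaw":1,"tx":-0.0003,"ty":0,"tz":0,"yaw":0},{"jaw":1,"tx":-0.0006,"ty":0,"tz":0,"yaw":0}]' 100 >/dev/null && python3 chk.py &&
python3 -m pendant '[{"jaw":1,"tx":-0.0003,"ty":0,"tz":0,"yaw":0},{"jaw":1,"tx":-0.0006,"ty":0,"tz":0,"yaw":0}]' 100 >/dev/null && python3 chk.py &&
python3 -m pendant '[{"jaw":1,"tx":-0.0003,"ty":0,"tz":0,"yaw":0},{"jaw":1,"tx":-0.0006,"ty":0,"tz":0,"yaw":0}]' 100 >/dev/null && python3 chk.py &&
python3 -m pendant '[{"jaw":1,"tx":-0.0003,"ty":0,"tz":0,"yaw":0},{"jaw":1,"tx":-0.0006,"ty":0,"tz":0,"yaw":0}]' 100 >/dev/null && python3 chk.py &&
python3 -m pendant '[{"jaw":1,"tx":-0.0003,"ty":0,"tz":0,"yaw":0},{"jaw":1,"tx":-0.0006,"ty":0,"tz":0,"yaw":0}]' 100 >/dev/null && python3 chk.py &&
python3 -m pendant '[{"jaw":1,"tx":-0.0003,"ty":0,"tz":0,"yaw":0},{"jaw":1,"tx":-0.0006,"ty":0,"tz":0,"yaw":0}]' 100 >/dev/null && python3 chk.py &&
python3 -m pendant '[{"jaw":1,"tx":-0.0003,"ty":0,"tz":0,"yaw":0},{"jaw":1,"tx":-0.0006,"ty":0,"tz":0,"yaw":0}]' 100 >/dev/null && python3 chk.py &&
python3 -m pendant '[{"jaw":1,"tx":-0.0003,"ty":0,"tz":0,"yaw":0},{"jaw":1,"tx":-0.0006,"ty":0,"tz":0,"yaw":0}]' 100 >/dev/null && python3 chk.py &&
python3 -m pendant '[{"jaw":1,"tx":-0.0003,"ty":0,"tz":0,"yaw":0},{"jaw":1,"tx":-0.0006,"ty":0,"tz":0,"yaw":0}]' 100 >/dev/null && python3 chk.py &&
python3 -m pendant '[{"jaw":1,"tx":-0.0003,"ty":0,"tz":0,"yaw":0},{"jaw":1,"tx":-0.0006,"ty":0,"tz":0,"yaw":0}]' 100 >/dev/null && python3 chk.py &&
python3 -m pendant '[{"jaw":1,"tx":-0.0003,"ty":0,"tz":0,"yaw":0},{"jaw":1,"tx":-0.0006,"ty":0,"tz":0,"yaw":0}]' 100 >/dev/null && python3 chk.py &&
python3 -m pendant '[{"jaw":1,"tx":-0.0003,"ty":0,"tz":0,"yaw":0},{"jaw":1,"tx":-0.0006,"ty":0,"tz":0,"yaw":0}]' 100 >/dev/null && python3 chk.py &&
python3 -m pendant '[{"jaw":1,"tx":-0.0003,"ty":0,"tz":0,"yaw":0},{"jaw":1,"tx":-0.0006,"ty":0,"tz":0,"yaw":0}]' 100 >/dev/null && python3 chk.py
```

```text
17.2 F(locker) [ 4.26  0.14 -1.99] M [-0.03 -0.81  0.04] hook [-38.5   0.2  52.3]
17.37 F(locker) [ 4.04  0.2  -2.04] M [-0.02 -0.88  0.08] hook [-39.2   0.2  52.3]
17.53 F(locker) [ 4.6   0.74 -1.46] M [-0.04 -0.89  0.08] hook [-39.7   0.2  52.3]
17.7 F(locker) [ 6.39  0.82 -2.  ] M [-0.11 -1.31  0.08] hook [-39.9   0.2  52.6]
17.87 F(locker) [ 8.85  0.42 -3.57] M [-0.17 -1.73  0.06] hook [-39.9   0.1  53. ]
```

The stop is reached at about 4 N/mm. I'll bring it up to about 12 N and hold.

```bash

python3 -m pendant '[{"jaw":1,"tx":-0.0003,"ty":0,"tz":0,"yaw":0},{"jaw":1,"tx":-0.0006,"ty":0,"tz":0,"yaw":0}]' 100 >/dev/null && python3 st.py;
python3 -m pendant '[{"jaw":1,"tx":0,"ty":0,"tz":0,"yaw":0},{"jaw":1,"tx":0,"ty":0,"tz":0,"yaw":0}]' 100 >/dev/null && python3 st.py
```

```text
18.03 F(locker) [11.56  0.29 -4.31] M [-0.2  -2.16  0.1 ] hook [-39.9   0.1  53.4]
18.2 F(locker) [10.79  0.45 -3.92] M [-0.11 -1.91  0.09] hook [-39.9   0.1  53.4]
```

```bash

python3 -m pendant '[{"jaw":1,"tx":-0.0003,"ty":0,"tz":0,"yaw":0},{"jaw":1,"tx":-0.0003,"ty":0,"tz":0,"yaw":0},{"jaw":1,"tx":-0.0003,"ty":0,"tz":0,"yaw":0}]' 100 >/dev/null && python3 st.py;
python3 -m pendant '[{"jaw":1,"tx":0,"ty":0,"tz":0,"yaw":0},{"jaw":1,"tx":0,"ty":0,"tz":0,"yaw":0},{"jaw":1,"tx":0,"ty":0,"tz":0,"yaw":0},{"jaw":1,"tx":0,"ty":0,"tz":0,"yaw":0}]' 100 >/dev/null && python3 st.py
python3 -m pendant '[{"jaw":1,"tx":0,"ty":0,"tz":0,"yaw":0},{"jaw":1,"tx":0,"ty":0,"tz":0,"yaw":0},{"jaw":1,"tx":0,"ty":0,"tz":0,"yaw":0},{"jaw":1,"tx":0,"ty":0,"tz":0,"yaw":0}]' 100 >/dev/null && python3 st.py
```

```text
18.45 F(locker) [12.37  0.33 -5.08] M [-0.12 -2.2   0.17] hook [-39.9   0.1  53.6]
18.78 F(locker) [12.68  0.44 -4.65] M [-0.19 -2.12  0.06] hook [-40.    0.1  53.6]
19.12 F(locker) [12.23  0.79 -5.92] M [-0.15 -2.13  0.09] hook [-40.    0.1  53.6]
```

```bash

python3 -m pendant '[{"jaw":1,"tx":0,"ty":0,"tz":0,"yaw":0},{"jaw":1,"tx":0,"ty":0,"tz":0,"yaw":0},{"jaw":1,"tx":0,"ty":0,"tz":0,"yaw":0},{"jaw":1,"tx":0,"ty":0,"tz":0,"yaw":0},{"jaw":1,"tx":0,"ty":0,"tz":0,"yaw":0}]' 100 >/dev/null && python3 st.py
python3 -m pendant '[{"jaw":1,"tx":0,"ty":0,"tz":0,"yaw":0},{"jaw":1,"tx":0,"ty":0,"tz":0,"yaw":0},{"jaw":1,"tx":0,"ty":0,"tz":0,"yaw":0},{"jaw":1,"tx":0,"ty":0,"tz":0,"yaw":0},{"jaw":1,"tx":0,"ty":0,"tz":0,"yaw":0}]' 100 >/dev/null && python3 st.py
python3 -m pendant '[{"jaw":1,"tx":0.002,"ty":0,"tz":0,"yaw":0},{"jaw":1,"tx":0.005,"ty":0,"tz":0,"yaw":0},{"jaw":1,"tx":0.009,"ty":0,"tz":0,"yaw":0},{"jaw":1,"tx":0.012,"ty":0,"tz":0,"yaw":0},{"jaw":1,"tx":0.012,"ty":0,"tz":0,"yaw":0},{"jaw":1,"tx":0.012,"ty":0,"tz":0,"yaw":0}]' 100 >/dev/null && python3 st.py
python3 - <<'E'
from h import *
o=get_obs(); f=[]
M=R.from_quat(o["ee_rot"]).as_matrix(); G=o["position"]-M[:,2]*.019
for n,(a,b,cc,d) in {"top":(110,190,215,295),"side":(165,245,185,265)}.items():
    c=read_camera(n); f.append(cv2.resize(c["color"][a:b,cc:d],None,fx=5,fy=5,interpolation=cv2.INTER_CUBIC))
    d=(cloud(c).reshape(-1,3)-G)@M*1000; d[:,1:]*=-1
    for p,q in[(70,110),(110,150),(150,185),(185,205)]:
        m=(d[:,0]>p)&(d[:,0]<q)&(abs(d[:,1])<9)&(abs(d[:,2])<18); print(n,p,m.sum(),np.round(np.median(d[m],0),1) if m.any() else "")
    l=(cloud(c).reshape(-1,3)-LO)@LM*1000
    t=(l[:,2]>46)&(l[:,2]<68)&(abs(l[:,1])<24)&(l[:,0]>-70)&(l[:,0]<-20)
    print("tab",t.sum(),np.round(np.median(l[t],0),1))
cv2.imwrite("pics/v4.png",np.hstack(f))
E
```

```text
19.53 F(locker) [11.65  0.65 -4.72] M [-0.14 -2.15  0.09] hook [-39.9   0.1  53.6]
19.95 F(locker) [11.32  0.71 -5.17] M [-0.15 -2.08  0.08] hook [-40.    0.1  53.6]
20.45 F(locker) [-0.06 -0.32 -2.86] M [-0.01 -0.   -0.01] hook [-30.    0.2  51.9]
top 70 22 [96.3  0.9  4.2]
top 110 33 [130.6   1.6   1.5]
top 150 26 [171.9   1.3   2.3]
top 185 10 [190.8   0.9   0.7]
tab 15 [-50.8  -1.4  62.3]
side 70 3 [107.8   5.5   5.3]
side 110 20 [128.8   3.1   4.4]
side 150 27 [174.2   2.7  -0.4]
side 185 11 [190.1   1.9  -5.1]
tab 60 [-51.7   7.2  56.3]
```

View pics/v4.png

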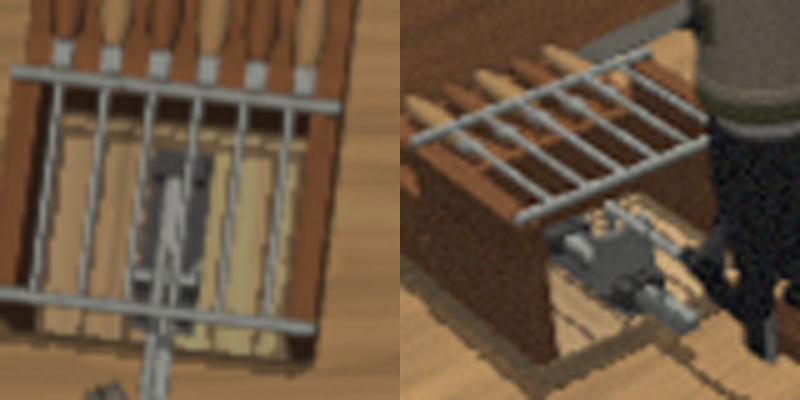

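The bolt stays drawn, with the tab at about (165,280) in the top panel. The hook stands free behind it. I'll lift the rod, withdraw it and raise it.

```bash

python3 -m pendant '[{"jaw":1,"tx":0,"ty":0,"tz":-0.004,"yaw":0},{"jaw":1,"tx":0,"ty":0,"tz":-0.01,"yaw":0},{"jaw":1,"tx":0,"ty":0,"tz":-0.017,"yaw":0},{"jaw":1,"tx":0,"ty":0,"tz":-0.024,"yaw":0},{"jaw":1,"tx":0,"ty":0,"tz":-0.03,"yaw":0},{"jaw":1,"tx":0,"ty":0,"tz":-0.031,"yaw":0},{"jaw":1,"tx":0,"ty":0,"tz":-0.031,"yaw":0},{"jaw":1,"tx":0,"ty":0,"tz":-0.031,"yaw":0}]' 100 >/dev/null && python3 st.py
python3 -m pendant '[{"jaw":1,"tx":-0.004,"ty":0,"tz":0,"yaw":0},{"jaw":1,"tx":-0.012,"ty":0,"tz":0,"yaw":0},{"jaw":1,"tx":-0.022,"ty":0,"tz":0,"yaw":0},{"jaw":1,"tx":-0.032,"ty":0,"tz":0,"yaw":0},{"jaw":1,"tx":-0.042,"ty":0,"tz":0,"yaw":0},{"jaw":1,"tx":-0.052,"ty":0,"tz":0,"yaw":0},{"jaw":1,"tx":-0.062,"ty":0,"tz":0,"yaw":0},{"jaw":1,"tx":-0.07,"ty":0,"tz":0,"yaw":0},{"jaw":1,"tx":-0.074,"ty":0,"tz":0,"yaw":0},{"jaw":1,"tx":-0.074,"ty":0,"tz":0,"yaw":0},{"jaw":1,"tx":-0.074,"ty":0,"tz":0,"yaw":0},{"jaw":1,"tx":-0.074,"ty":0,"tz":0,"yaw":0}]' 100 >/dev/null && python3 st.py
```

```text
21.22 F(locker) [-0.43  0.46 -1.81] M [-0.01  0.02 -0.03] hook [-29.8  -0.   83.3]
22.22 F(locker) [ 0.71 -0.07 -2.1 ] M [ 0.01 -0.02 -0.02] hook [-1.034e+02  1.000e-01  8.360e+01]
```

```bash

python3 -m pendant '[{"jaw":1,"tx":0,"ty":0,"tz":-0.01,"yaw":0},{"jaw":1,"tx":0,"ty":0,"tz":-0.03,"yaw":0},{"jaw":1,"tx":0,"ty":0,"tz":-0.05,"yaw":0},{"jaw":1,"tx":0,"ty":0,"tz":-0.07,"yaw":0},{"jaw":1,"tx":0,"ty":0,"tz":-0.088,"yaw":0},{"jaw":1,"tx":0,"ty":0,"tz":-0.097,"yaw":0},{"jaw":1,"tx":0,"ty":0,"tz":-0.097,"yaw":0},{"jaw":1,"tx":0,"ty":0,"tz":-0.097,"yaw":0},{"jaw":1,"tx":0,"ty":0,"tz":-0.097,"yaw":0}]' 100 >/dev/null
python3 - <<'E'
from h import *
o=get_obs(); M=R.from_quat(o["ee_rot"]).as_matrix()
print(o["t"],o["position"]); print("shift",M.T@(np.array([.4585,-.264,.191])-o["position"]))
a=np.arctan2(M[1,0],M[0,0]); print("yaw",a-2*np.arctan2(.077,.997))
E
```

```text
22.9667 [0.39774073 0.07836798 0.19031913]
shift [ 0.10403783  0.3317884  -0.00076046]
yaw -0.282377987435967
```

```bash

python3 -m pendant '[{"jaw":1,"tx":0.003,"ty":0.01,"tz":0,"yaw":-0.01},{"jaw":1,"tx":0.009,"ty":0.03,"tz":0,"yaw":-0.03},{"jaw":1,"tx":0.018,"ty":0.055,"tz":0,"yaw":-0.05},{"jaw":1,"tx":0.027,"ty":0.085,"tz":0,"yaw":-0.075},{"jaw":1,"tx":0.036,"ty":0.115,"tz":0,"yaw":-0.1},{"jaw":1,"tx":0.045,"ty":0.145,"tz":0,"yaw":-0.125},{"jaw":1,"tx":0.055,"ty":0.175,"tz":0,"yaw":-0.15},{"jaw":1,"tx":0.064,"ty":0.205,"tz":0,"yaw":-0.175},{"jaw":1,"tx":0.073,"ty":0.235,"tz":0,"yaw":-0.2},{"jaw":1,"tx":0.083,"ty":0.265,"tz":0,"yaw":-0.22},{"jaw":1,"tx":0.092,"ty":0.295,"tz":0,"yaw":-0.25},{"jaw":1,"tx":0.1,"ty":0.315,"tz":0,"yaw":-0.27},{"jaw":1,"tx":0.104,"ty":0.328,"tz":0,"yaw":-0.282},{"jaw":1,"tx":0.104,"ty":0.332,"tz":0,"yaw":-0.282},{"jaw":1,"tx":0.104,"ty":0.332,"tz":0,"yaw":-0.282},{"jaw":1,"tx":0.104,"ty":0.332,"tz":0,"yaw":-0.282},{"jaw":1,"tx":0.104,"ty":0.332,"tz":0,"yaw":-0.282},{"jaw":1,"tx":0.104,"ty":0.332,"tz":0,"yaw":-0.282}]' 100
python3 - <<'E'
from h import *
o=get_obs(); M=R.from_quat(o["ee_rot"]).as_matrix(); G=o["position"]-M[:,2]*.019
print(o["t"],o["position"],np.degrees(np.arctan2(M[1,0],M[0,0])))
for n in("top","side","wrist"):
    c=read_camera(n); cv2.imwrite(f"pics/{n}5.png",c["color"])
    d=(cloud(c).reshape(-1,3)-G)@M*1000; d[:,1:]*=-1
    for p,q in[(-85,-40),(20,42),(70,110),(110,150),(150,185),(185,205)]:
        m=(d[:,0]>p)&(d[:,0]<q)&(abs(d[:,1])<15)&(abs(d[:,2])<18); print(n,p,m.sum(),np.round(np.median(d[m],0),1) if m.any() else "", np.round(np.percentile(d[m],97,axis=0),1) if m.any() else "")
E
```

```text
t: 24.47
position: [0.459, -0.2629, 0.1913]
ee_rot: [0.997, 0.078, -0.0, 0.0]
contact_force: [-0.2, -0.0, -1.2]
opening: 0.0207
gripper_force: 98.1
24.4667 [ 0.45903313 -0.26288134  0.19132771] 8.892194968667154
top -85 0  
top 20 1 [39.6 12.1 -5.1] [39.6 12.1 -5.1]
top 70 40 [89.3  2.1  2.8] [108.6   5.9   6.3]
top 110 41 [130.2   2.3   2.6] [148.7   5.7   8.6]
top 150 35 [167.3   2.3   3.5] [184.5   5.1   8.2]
top 185 11 [191.5   2.9   1.9] [196.2   6.3   5.8]
side -85 96 [-64.    9.5   9.8] [-41.4  14.7  16. ]
side 20 29 [30.9 10.3  5. ] [40.1 13.5 12.9]
side 70 25 [89.7  3.3  5. ] [108.2   8.9   7.8]
side 110 21 [128.5   4.4   4.2] [148.6   8.9   8.4]
side 150 18 [166.6   2.7   4.3] [181.3   6.5   7.2]
side 185 14 [190.6   4.4  -2.5] [193.9   7.6   5.7]
wrist -85 0  
wrist 20 4318 [31.6 -0.2 10.8] [41.3 10.  12.1]
wrist 70 2261 [83.2 -0.2  3.3] [95.   3.5  4.9]
wrist 110 0  
wrist 150 0  
wrist 185 0
```

View pics/wrist5.png

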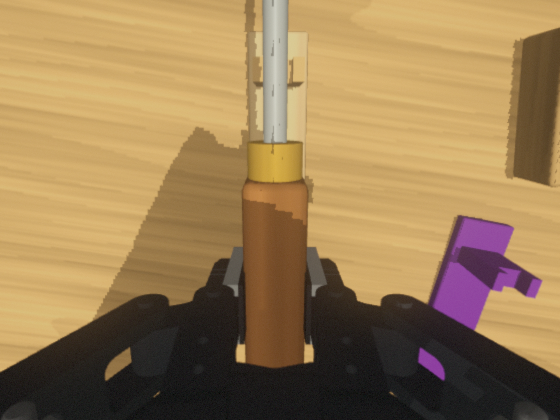

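The wrist view shows the rod unchanged in the grip (columns 243–308, ferrule at rows 142–180) and lined up over the wooden rest. I'll lower it.

```bash

python3 -m pendant '[{"jaw":1,"tx":-0.0005,"ty":0.0007,"tz":0.01,"yaw":0},{"jaw":1,"tx":-0.0005,"ty":0.0007,"tz":0.03,"yaw":0},{"jaw":1,"tx":-0.0005,"ty":0.0007,"tz":0.055,"yaw":0},{"jaw":1,"tx":-0.0005,"ty":0.0007,"tz":0.08,"yaw":0},{"jaw":1,"tx":-0.0005,"ty":0.0007,"tz":0.1,"yaw":0},{"jaw":1,"tx":-0.0005,"ty":0.0007,"tz":0.115,"yaw":0},{"jaw":1,"tx":-0.0005,"ty":0.0007,"tz":0.125,"yaw":0},{"jaw":1,"tx":-0.0005,"ty":0.0007,"tz":0.133,"yaw":0},{"jaw":1,"tx":-0.0005,"ty":0.0007,"tz":0.139,"yaw":0},{"jaw":1,"tx":-0.0005,"ty":0.0007,"tz":0.143,"yaw":0},{"jaw":1,"tx":-0.0005,"ty":0.0007,"tz":0.146,"yaw":0},{"jaw":1,"tx":-0.0005,"ty":0.0007,"tz":0.147,"yaw":0},{"jaw":1,"tx":-0.0005,"ty":0.0007,"tz":0.147,"yaw":0}]' 100
python3 -m pendant '[{"jaw":1,"tx":0,"ty":0,"tz":0.001,"yaw":0},{"jaw":1,"tx":0,"ty":0,"tz":0.002,"yaw":0},{"jaw":1,"tx":0,"ty":0,"tz":0.0025,"yaw":0},{"jaw":1,"tx":0,"ty":0,"tz":0.0025,"yaw":0}]' 100
```

```text
t: 25.7
position: [0.4588, -0.265, 0.0446]
ee_rot: [0.997, 0.077, 0.0, 0.0]
contact_force: [0.1, -0.1, -1.3]
opening: 0.0208
gripper_force: 98.1
t: 26.03
position: [0.4586, -0.2649, 0.0419]
ee_rot: [0.997, 0.077, 0.0, 0.0]
contact_force: [-0.0, 0.1, -1.5]
opening: 0.0203
gripper_force: 98.1
```

```bash

python3 -m pendant '[{"jaw":1,"tx":0,"ty":0,"tz":0.0005,"yaw":0},{"jaw":1,"tx":0,"ty":0,"tz":0.001,"yaw":0},{"jaw":1,"tx":0,"ty":0,"tz":0.001,"yaw":0}]' 100
python3 -m pendant '[{"jaw":0.3,"tx":0,"ty":0,"tz":0,"yaw":0},{"jaw":0.2,"tx":0,"ty":0,"tz":0,"yaw":0},{"jaw":0,"tx":0,"ty":0,"tz":0,"yaw":0},{"jaw":-0.5,"tx":0,"ty":0,"tz":0,"yaw":0},{"jaw":-1,"tx":0,"ty":0,"tz":0,"yaw":0},{"jaw":-1,"tx":0,"ty":0,"tz":0,"yaw":0},{"jaw":-1,"tx":0,"ty":0,"tz":0,"yaw":0},{"jaw":-1,"tx":0,"ty":0,"tz":0,"yaw":0},{"jaw":-1,"tx":0,"ty":0,"tz":0,"yaw":0},{"jaw":-1,"tx":0,"ty":0,"tz":0,"yaw":0}]' 100
python3 -m pendant '[{"jaw":-1,"tx":0,"ty":0,"tz":-0.01,"yaw":0},{"jaw":-1,"tx":0,"ty":0,"tz":-0.03,"yaw":0},{"jaw":-1,"tx":0,"ty":0,"tz":-0.055,"yaw":0},{"jaw":-1,"tx":0,"ty":0,"tz":-0.085,"yaw":0},{"jaw":-1,"tx":0,"ty":0,"tz":-0.115,"yaw":0},{"jaw":-1,"tx":0,"ty":0,"tz":-0.145,"yaw":0},{"jaw":-1,"tx":0,"ty":0,"tz":-0.17,"yaw":0},{"jaw":-1,"tx":0,"ty":0,"tz":-0.185,"yaw":0},{"jaw":-1,"tx":0,"ty":0,"tz":-0.19,"yaw":0},{"jaw":-1,"tx":0,"ty":0,"tz":-0.19,"yaw":0},{"jaw":-1,"tx":0,"ty":0,"tz":-0.19,"yaw":0}]' 100
python3 - <<'E'
from h import *
f=[]
c=read_camera("wrist");np.savez("pics/w6.npz",**c);W=cloud(c).reshape(-1,3)
RM=R.from_euler("z",np.radians(8.75)).as_matrix(); d=(W-[.457,-.2655,0])@RM*1000
for p,q in[(-85,-40),(-40,0),(0,40),(60,90),(110,150)]:
    m=(d[:,0]>p)&(d[:,0]<q)&(abs(d[:,1])<14)&(d[:,2]>(66 if q<50 else 58))&(d[:,2]<80); print(p,m.sum(),np.round(np.median(d[m],0),1) if m.any() else "")
s=read_camera("side"); f=[cv2.resize(c["color"],(467,350)),cv2.resize(s["color"][170:230,270:327],(332,350),interpolation=cv2.INTER_CUBIC)]
cv2.imwrite("pics/v6.png",np.hstack(f))
l=(cloud(s).reshape(-1,3)-LO)@LM*1000
t=(l[:,2]>46)&(l[:,2]<68)&(abs(l[:,1])<24)&(l[:,0]>-70)&(l[:,0]<-20); print("tab",np.round(np.median(l[t],0),1))
E
```

```text
t: 26.28
position: [0.4587, -0.2649, 0.0411]
ee_rot: [0.997, 0.077, 0.0, 0.0]
contact_force: [-2.5, 1.4, 2.1]
opening: 0.0209
gripper_force: 98.9
t: 27.12
position: [0.4586, -0.2649, 0.0408]
ee_rot: [0.997, 0.077, 0.0, 0.0]
contact_force: [-0.1, 0.5, -0.9]
opening: 0.0855
gripper_force: 0.0
t: 28.03
position: [0.4582, -0.2646, 0.2302]
ee_rot: [0.997, 0.077, -0.0, -0.0]
contact_force: [-0.4, 1.0, -1.0]
opening: 0.0855
gripper_force: 0.0
-85 1108 [-61.9   0.9  71. ]
-40 1102 [-19.7   0.6  71. ]
0 1218 [20.9  0.6 70.9]
60 414 [78.5  0.7 63.6]
110 518 [128.6   0.4  63.3]
tab [-51.    3.7  56.6]
```

View pics/v6.png

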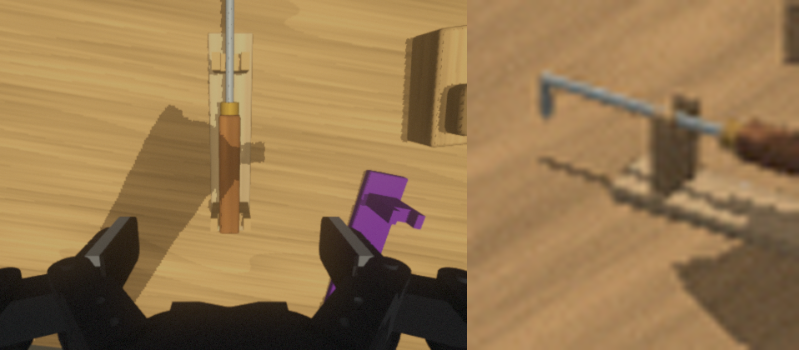

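The wrist panel shows the rod seated in both notches (handle at (229,170)). The side panel shows the hook pointing down at (545,95). Measured heights match the seat, the bolt is still drawn and the gripper is clear, so I'll hand in.

```bash
python3 -c "
from plant import hand_in; print(hand_in())"
```

```text
the job is handed in; nothing more can be done
None
```

I drew the bolt to its stop and held it there at about 12 N for well over a second. The rod is back in both notches of the wooden rest, hook down and released, the bolt was still drawn at the last look, and the job is handed in; no verdict was shown.

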